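# Jack up with the pedal, lock the telescoping handle at the second stop and hold it

## Task

Get the red trolley jack on the viewing table ready for pumping: push its quick-lift pedal right down to its stop so that the saddle comes up, and let the pedal spring back. Then press in the red lock button on the side of the handle's grip and, with it in, draw the grip out past the first stop to the second, let the button pop out there so that the handle is locked, and finish with the gripper closed around the grip, holding it, off the button. Leave the tape roll, screwdriver and grease tin where they are.

Things in the scene. Friction and masses are not known exactly. Their poses are not given: they have to be found in the camera images.
- jack: Red trolley jack, wheels chocked, immovable. Origin on the table under the handle's yoke; z up, +y to the saddle, -y to the handle's end, +x the lock button's side, -x the pedal's side. Chassis 230 mm wide over the front rollers, y -45 to 435 mm, 136 mm high at most. The 22 mm handle bar starts at x 0, y -5, z 115 mm, runs to -y and rises 10 degrees; its angle is fixed.
- pedal_tread (a point): Middle of the top of the quick-lift pedal's dark ribbed tread, 60 mm (jack x) by 72 mm (jack y), 8 mm thick. At rest at x -100, y -112, z 130 mm in the jack's frame, -y edge raised 11 degrees. Pressed, it turns about a pin along jack x at y 20, z 90 mm and ends 51 mm lower and 5 mm further to -y.
- pedal (a joint): Turn of the pedal in rad: 0 up (at rest), 0.38 down at its stop. It takes up to about 12 N pressed down on the tread, and springs back when released. Pressing it carries the lift arm up with it.
- lift_arm (a joint): Turn of the lift arm, which carries the round black saddle (84 mm) at the jack's +y end, in rad: 0 lowered, about 0.36 once the pedal has been pressed to its stop (saddle about 110 mm higher). It stays up when the pedal springs back.
- button_face (a point): Middle of the red lock button's face (24 mm along the handle, 13 mm high) on the side of the grip's black collar (35 mm thick, 50 mm long). x: along the handle, outwards (pull, 10 degrees up); y: level, out of the button; z: up. Button out, the face is 25.5 mm from the handle's centre line. It goes in 6 mm along -y against 3 to 8 N: squeeze it and the collar between the fingers from above.
- lock_button (a joint): Lock button travel in m: 0 out, 0.006 fully in. Out (below 0.0015) with its pin in a hole, the grip is locked; above 0.005 it slides freely. Let go between two holes, it stays in at about 0.005 and springs out when the grip is moved to within about 1 mm of the next hole.
- grip (a joint): How far the grip is drawn out, in m: 0 home (locked, at the start), first stop 0.045, second 0.090, third and last 0.135. Each stop is a hole for the button's pin, about 1 mm of play either way. Button in: it slides at about 4 N, stops not felt. Button out: it cannot move. A black ring on the bar marks each hole.
- grip_hold (a point): Middle of the yellow and black hand grip, on the handle's centre line, 70 mm further out than the button and moving with it; the place to hold at the end. The grip is round, 31 to 33 mm thick, and reaches from 45 mm before to 80 mm beyond this point. Axes as button_face.
- tape_roll: Blue roll of tape lying flat, 104 mm across, 24 mm high, origin under its centre. Leave alone.
- screwdriver: Screwdriver with orange handle, about 200 mm long, lying on the table. Leave alone.
- grease_tin: Small white tin with a green band, 66 mm across, 65 mm high, origin under its centre. Leave alone.

How it is judged:
By the outcome, as a careful person would: the job done as asked, in the order asked, and still so for the second after the job is handed in, while the arm keeps its last pose, push and grip.
It also fails if it takes over 64 s, if anything falls off the work surface, if the arm or the gripper's body presses on something with over 40 N, if the wrist force passes 120 N, or if a joint passes its speed limit or range.

## Robot

A 6-joint arm with a two-finger parallel gripper is mounted at the origin on the work surface. World frame = base frame: x ahead of the robot, y to its left, z up, the work surface at z = 0. Lengths are in m, angles in rad, forces in N, time in s.
With the tool pointing down it reaches from about 0.325 to 0.85 m from the base axis. Payload 4.4 kg.
Tool frame: the origin (TCP) lies midway between the tips of the shut fingers; the grasp point (between the pads) lies 19 mm behind it; z points along the fingers, x is the direction in which the jaws open and shut, and the axes are right-handed (so a half turn about z gives the same grasp; the last joint's range is limited). The gripper opens to 94 mm and grips with 3 to 60 N. Pads are 16 mm wide; open, the fingers measure 119 mm over their backs; the gripper's body (75 mm by 177 mm) begins 78 mm behind the grasp point.
Start: joints at [-1.331, 0.207, 1.542, -0, 1.393, -0.15], TCP at [0.219, -0.532, 0.205] pointing down, gripper open.
Joint ranges: [-2.73, 2.73], [-0.86, 2.22], [0.23, 2.46], [-1.11, 4.25], [0.08, 2.63], [-2.82, 2.82]. Speed limits (rad/s): [2.79, 2.79, 3.14, 3.14, 3.14, 3.14].

## Interface

Orientations are given as [roll, pitch, yaw] about the fixed x, y, z axes, in that order (R = Rz(yaw) Ry(pitch) Rx(roll)).
In Python, from plant import robot gives the robot as it stands.
- The arm moves only by the shell command python3 -m crank 'ROWS' [OPENING] [FORCE]. ROWS is text: rows parted by semicolons, each of 4 numbers parted by spaces: the shift along the tool's x, y, z in m, then the turn about the tool's z in degrees. In form: x y z spin; .... A call has 1 to 12 rows; each row shifts and turns the pose as measured when the row begins, along the tool's axes as they then stand; what a row does not reach is not made up. A row lasts 1/8 s, in which the tool goes at most 62.5 mm and 10.7 degrees, less where a joint would pass 70% of its speed; a pose out of reach is approached as far as the arm can. A call with a gripper value outside its range is refused whole. OPENING is the finger opening in m, from 0 to 0.094, set as the call begins (- or left out, the last holds). The fingers move at their own pace and stop on an object; FORCE is the grip in N (left out, the last holds). Time passes only in rows, so rows that do not move let the fingers close. It gives the time, the measured TCP pose, the force and the opening at its end, in the units of the state.
- robot.read_state(): the state, without advancing time (a new reading comes with each control period).
- robot.camera(name): name is "scene" or "top" or "wrist"; returns (picture, depth): 480x640x3 uint8, red, green, blue; 480x640 float32, m along the optical axis (not along the pixel's ray), 0 where there is no reading.
- robot.camera_model(name): a dict with "mtx" (3x3 intrinsics, pixels), "R" (3x3) and "t" (3): a world point X has camera coordinates R X + t; the wrist camera has in their place "mount" (4x4, takes a point from camera to tool coordinates, whose origin is the TCP and whose axes are the tool frame's). Camera axes: x right, y down, z forward; pixel columns grow to the right and rows downward; lengths in m; the calibration is good to about 2 mm. A picture is of the moment at which its call begins: read the wrist's pose just before it. camera_model takes no time and is no camera call.
- robot.finish_job(): hands the job in, once; it reports no verdict.
The state is a dict: "clock": time; "joint_positions": joint angles; "joint_velocities": joint speeds; "joint_efforts": joint torques, N m; "tool_pos": TCP position; "ee_rot": TCP orientation; "force": force on the tool from outside, world axes, zero at the start; "wrist_torque": the same for the moment, N m; "opening": finger opening in m.
Only numpy, scipy, OpenCV 4.12 (cv2) and the standard library are available. Lean on these libraries where they do the work, as an engineer would, in place of code of your own. Each camera call takes 0.05 s, during which the arm holds its last target. There are 200 camera calls.

## Working session

There is one attempt and no reset: what is moved stays moved. The work goes in short steps, Python scripts to look and compute and a shell command to move; the robot and the scene stay as the last step left them, time stands still between calls to the robot, and variables do not carry over. Pictures are saved under pics/ and viewed, about 8 in all and at most 12, crops included, and the job is handed in when it is done.

```bash
mkdir -p pics; ls; python3 - <<'E'
from plant import robot
import cv2,numpy as np
s=robot.read_state();print(s)
for n in("scene","top"):
    p,d=robot.camera(n);np.savez(f"{n}.npz",p=p,d=d);cv2.imwrite(f"pics/{n}.png",p[...,::-1])
    m=robot.camera_model(n);print(n,{k:np.round(v,3).tolist() for k,v in m.items()})
print(robot.camera_model("wrist"))
E
```

```text
pics
{'clock': 0.0, 'joint_positions': array([-1.33048785e+00,  2.07394945e-01,  1.54287574e+00,  3.95822416e-06,
        1.39347871e+00, -1.50479101e-01]), 'joint_velocities': array([ 0.0003024 , -0.00145757, -0.00132137, -0.00083791, -0.00013447,
        0.00043195]), 'joint_efforts': array([-4.39862006e-04, -3.70880377e+01, -2.81417924e+01,  6.97980635e-02,
        3.61211412e-02, -1.73211661e-04]), 'tool_pos': array([ 0.21884524, -0.53089961,  0.20434211]), 'ee_rot': array([-3.14126548e+00,  2.13178787e-03, -1.18000910e+00]), 'force': array([0.49028287, 1.25371467, 0.08236468]), 'wrist_torque': array([0.03687707, 0.01097954, 0.01740937]), 'opening': 0.0936387287864188}
scene {'mtx': [[518.877, 0.0, 324.394], [0.0, 518.877, 238.144], [0.0, 0.0, 1.0]], 'R': [[-0.849, 0.528, 0.0], [0.393, 0.634, -0.666], [-0.352, -0.566, -0.746]], 't': [0.497, -0.172, 1.378]}
top {'mtx': [[573.711, 0.0, 315.5], [0.0, 573.711, 227.597], [0.0, 0.0, 1.0]], 'R': [[0.018, -1.0, -0.01], [-0.994, -0.017, -0.106], [0.106, 0.012, -0.994]], 't': [0.01, 0.616, 1.023]}
{'mtx': array([[422.46314944,   0.        , 321.2239665 ],
       [  0.        , 422.46314944, 237.81053487],
       [  0.        ,   0.        ,   1.        ]]), 'mount': array([[ 9.99999123e-01, -1.32314965e-03,  5.48498359e-05,
         9.07623878e-04],
       [ 1.25856642e-03,  9.62442923e-01,  2.71481190e-01,
        -7.95248747e-02],
       [-4.12000079e-04, -2.71480883e-01,  9.62443744e-01,
        -1.78735591e-01],
       [ 0.00000000e+00,  0.00000000e+00,  0.00000000e+00,
         1.00000000e+00]])}
```

View pics/top.png

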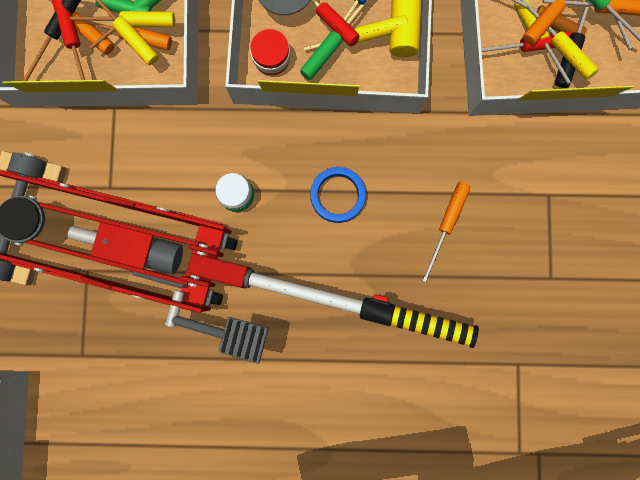

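View pics/scene.png

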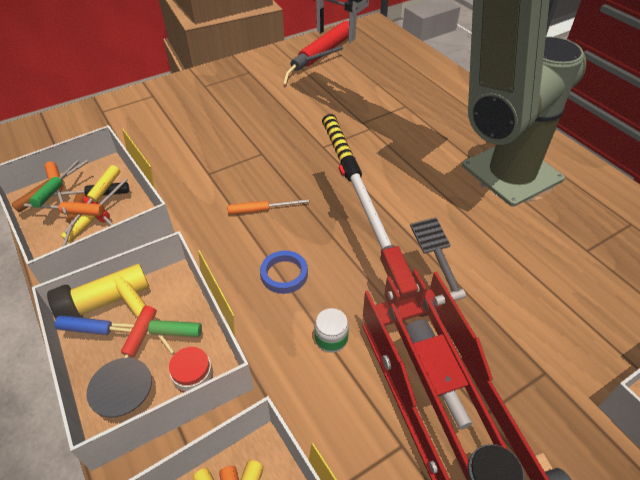

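The top view shows the pedal tread at about (244,340), the red button at (381,299), the grip from (393,317) to (477,336) and the bar from (250,280) to (362,310). In the scene view the button is at (343,170) and the tread at (431,235).

```bash
cat > h.py <<'E'
import numpy as np,cv2
from plant import robot
def cloud(p,d,m,R=None,t=None):
    K=m["mtx"];v,u=np.mgrid[:480,:640]
    c=np.stack([(u-K[0,2])/K[0,0]*d,(v-K[1,2])/K[1,1]*d,d],-1)
    if R is None: return (c-m["t"])@m["R"]      # R^T(c-t)
    M=m["mount"]; return (c@M[:3,:3].T+M[:3,3])@R.T+t
def rot(rpy):
    from scipy.spatial.transform import Rotation as Ro
    return Ro.from_euler("xyz",rpy).as_matrix()
E
python3 - <<'E'
from h import *
C={}
for n in("scene","top"):
    f=np.load(n+".npz");p,d=f["p"],f["d"];X=cloud(p,d,robot.camera_model(n))
    hsv=cv2.cvtColor(p,cv2.COLOR_RGB2HSV);H,S,V=[hsv[...,i].astype(int) for i in range(3)]
    v,u=np.mgrid[:480,:640]
    ok=(d>0)
    if n=="top": gb=(u>390)&(u<480)&(v>300)&(v<350);bb=(u>368)&(u<395)&(v>290)&(v<305);tb=(u>215)&(u<272)&(v>312)&(v<366);wb=(u>255)&(u<360)&(v>272)&(v<312)
    else: gb=(u>318)&(u<360)&(v>110)&(v<170);bb=(u>335)&(u<350)&(v>160)&(v<178);tb=(u>405)&(u<455)&(v>215)&(v<256);wb=(u>350)&(u<395)&(v>175)&(v<250)
    Z=X[...,2]
    for nm,m in(("grip",gb&(Z>.13)),("btn",bb&((H<8)|(H>172))&(S>150)&(V>90)&(Z>.1)),("tread",tb&(Z>.09)&(S<100)),("bar",wb&(Z>.1))):
        q=X[m&ok];print(n,nm,len(q),q.mean(0).round(4),q.min(0).round(3),q.max(0).round(3))
        if len(q)>30:
            c=q.mean(0);w,s,vt=np.linalg.svd(q-c,full_matrices=False);print("   dir",vt[0].round(3),"nrm",vt[2].round(3))
    hb=ok&(Z<.005)&(Z>-.02);print("table",np.median(Z[(abs(Z)<.03)&ok]))
E
```

```text
scene grip 872 [ 0.4578 -0.1425  0.1934] [ 0.419 -0.229  0.17 ] [ 0.492 -0.058  0.215]
   dir [ 0.227  0.961 -0.158] nrm [-0.345 -0.072 -0.936]
scene btn 46 [ 0.4901 -0.0829  0.1744] [ 0.479 -0.105  0.167] [ 0.496 -0.071  0.179]
   dir [ 0.294  0.943 -0.154] nrm [-0.915  0.231 -0.33 ]
scene tread 935 [0.419  0.14   0.1288] [0.381 0.095 0.115] [0.453 0.188 0.14 ]
   dir [-0.211 -0.959  0.19 ] nrm [0.057 0.182 0.982]
scene bar 870 [0.5001 0.0438 0.156 ] [ 0.459 -0.058  0.131] [0.528 0.143 0.179]
   dir [ 0.223  0.961 -0.162] nrm [-0.418 -0.056 -0.907]
table 0.0017003120494226268
top grip 1809 [ 0.4514 -0.1641  0.1975] [ 0.421 -0.23   0.177] [ 0.483 -0.1    0.215]
   dir [-0.234 -0.956  0.177] nrm [0.045 0.172 0.984]
top btn 70 [ 0.4918 -0.0848  0.1759] [ 0.487 -0.096  0.17 ] [ 0.497 -0.074  0.18 ]
   dir [-0.242 -0.954  0.178] nrm [0.502 0.034 0.864]
top tread 1640 [0.4195 0.1364 0.1291] [0.382 0.095 0.114] [0.455 0.182 0.14 ]
   dir [ 0.235  0.955 -0.181] nrm [0.04  0.177 0.983]
top bar 1452 [0.4971 0.0304 0.1583] [ 0.47  -0.052  0.134] [0.528 0.116 0.177]
   dir [-0.228 -0.958  0.175] nrm [0.062 0.165 0.984]
table 0.0012142220806659612
```

```bash
python3 -m crank '0 0 -0.02 -9;0 0 -0.02 -9;0 0 -0.02 -9;0 0 -0.02 -9;0 0 -0.02 -9;0 0 -0.02 -9' 0 20; python3 -m crank '0.003 -0.058 0 0;0.003 -0.058 0 0;0.003 -0.058 0 0;0.003 -0.058 0 0;0.003 -0.058 0 0;0.003 -0.058 0 0;0.003 -0.058 0 0;0.003 -0.058 0 0;0.003 -0.058 0 0;0.003 -0.058 0 0;0.003 -0.058 0 0;0.003 -0.058 0 0'
```

```text
clock: 0.85
tool_pos: [0.218, -0.5277, 0.3208]
ee_rot: [-3.127, 0.007, -0.206]
force: [-0.2, -0.2, 0.7]
opening: 0.0376
clock: 2.35
tool_pos: [0.399, 0.1636, 0.3285]
ee_rot: [-3.125, 0.004, -0.215]
force: [0.9, 0.1, -0.0]
opening: 0.0006
```

```bash
python3 -m crank '0.012 0.011 0.03 0;0.013 0.011 0.04 1.2;0 0 0.04 0;0 0 0.03 0;0 0 0.03 0;0 0 0 0' ; python3 - <<'E'
from h import *
p,d=robot.camera("top");cv2.imwrite("pics/t2.png",cv2.resize(p[240:420,140:380,::-1],None,fx=3,fy=3))
E
```

```text
clock: 3.1
tool_pos: [0.4167, 0.1463, 0.1512]
ee_rot: [-3.125, 0.008, -0.221]
force: [-0.5, 0.0, 0.2]
opening: 0.0005
```

View pics/t2.png

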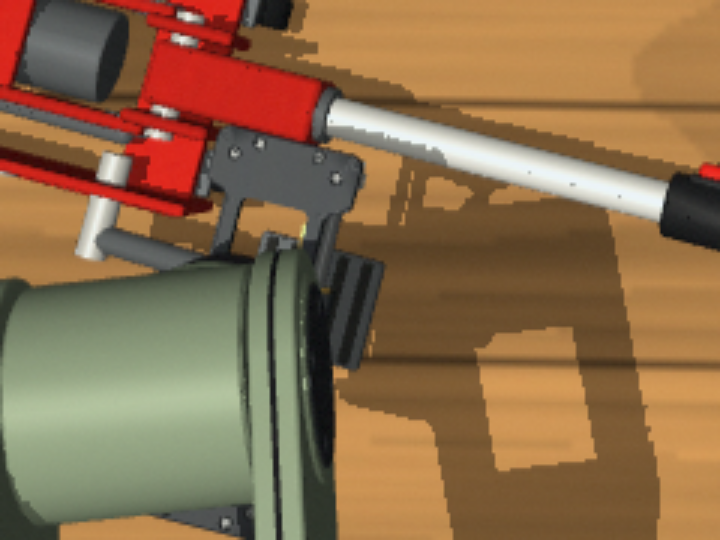

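```bash
python3 -m crank '-0.006 0.01 0.012 0;0 0 0.012 0;0 0.001 0.012 0;0 0.001 0.012 0;0 0.001 0.012 0'; python3 -m crank '0 0.001 0.01 0;0 0.001 0.008 0;0 0 0.006 0'
```

```text
clock: 3.78
tool_pos: [0.4123, 0.1336, 0.0978]
ee_rot: [-3.127, -0.002, -0.22]
force: [-5.6, -0.1, 14.2]
opening: 0.0003
clock: 4.15
tool_pos: [0.4124, 0.1339, 0.0775]
ee_rot: [-3.122, -0.0, -0.221]
force: [-5.2, -1.5, 18.7]
opening: 0.0003
```

```bash
python3 -m crank '0 0 0.005 0';python3 -m crank '0 0 0.005 0';
```

```text
clock: 4.28
tool_pos: [0.4128, 0.134, 0.0767]
ee_rot: [-3.123, 0.002, -0.22]
force: [-19.0, -4.5, 53.7]
opening: 0.0002
clock: 4.4
tool_pos: [0.4128, 0.134, 0.0768]
ee_rot: [-3.125, 0.004, -0.219]
force: [-18.7, -4.7, 46.6]
opening: 0.0005
```

The pedal is at its stop: height holds at 0.077 while force rises to about 50 N. I'll release it and check.

```bash
python3 -m crank '0 0 -0.015 0;0 0 -0.02 0;0 0 -0.03 0;0 0 -0.04 0;0 0 -0.045 0;0 0 -0.045 0' 0.094; python3 -m crank '0 0.05 0 0;0 0.05 0 0;0 0.05 0 0;0 0.05 0 0;0.02 0 0 0;0.02 0 0 0;0 0 0 0'; python3 - <<'E'
from h import *
for n in("top","scene"):
    p,d=robot.camera(n);cv2.imwrite(f"pics/{n}3.png",p[...,::-1])
    X=cloud(p,d,robot.camera_model(n))
    f=np.load(n+".npz");X0=cloud(f["p"],f["d"],robot.camera_model(n))
    v,u=(220,245) if n=="top" else(460,495)
    v2,u2=(340,250) if n=="top" else(235,431)
    for a,b in((v,20 if n=="top" else u),(v2,u2)): print(n,X0[a,b].round(3),X[a,b].round(3))
E
```

```text
clock: 5.15
tool_pos: [0.413, 0.1305, 0.2768]
ee_rot: [-3.123, 0.003, -0.219]
force: [0.2, 0.2, -0.3]
opening: 0.0572
clock: 6.02
tool_pos: [0.4135, -0.0814, 0.2788]
ee_rot: [-3.122, -0.017, -0.221]
force: [0.3, 0.3, -0.0]
opening: 0.0941
top [0.614 0.536 0.092] [ 0.625  0.586 -0.001]
top [0.419 0.123 0.134] [0.419 0.123 0.133]
scene [0.607 0.53  0.095] [0.652 0.542 0.195]
scene [0.417 0.14  0.13 ] [0.416 0.139 0.129]
```

View pics/scene3.png

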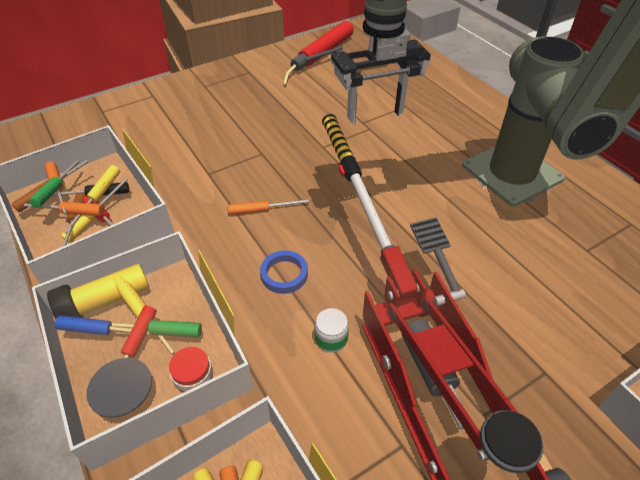

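Saddle is about 0.1 m higher at (510,440), and the tread at (431,235) is back at its original height. Next, over the button with a wrist check.

```bash
python3 -m crank '0.028 -0.007 0 0.9;0.028 -0.007 0 0;0 0 0 0'; python3 - <<'E'
from h import *
s=robot.read_state();p,d=robot.camera("wrist");cv2.imwrite("pics/w4.png",p[...,::-1])
R=rot(s["ee_rot"]);X=cloud(p,d,robot.camera_model("wrist"),R,s["tool_pos"])
print(s["tool_pos"],s["ee_rot"])
hsv=cv2.cvtColor(p,cv2.COLOR_RGB2HSV);H,S,V=[hsv[...,i].astype(int) for i in range(3)]
Z=X[...,2];m=((H<8)|(H>172))&(S>150)&(V>70)&(Z>.12)&(d>0)&(np.hypot(X[...,0]-.49,X[...,1]+.085)<.03)
q=X[m];v,u=np.where(m);print("btn",len(q),q.mean(0),q.min(0),q.max(0),u.mean(),v.mean())
T=(q-s["tool_pos"])@R;print("tool",T.mean(0),T.min(0),T.max(0))
# handle points near button
a=(d>0)&(Z>.15)&(abs(((X-s["tool_pos"])@R)[...,0])<.05)&(Z<.24)&(V<60)
Q=((X-s["tool_pos"])@R)
b=(d>0)&(Z>.14)&(Z<.24)&(abs(Q[...,0])<.04)&(abs(Q[...,1])<.06)
for y in np.arange(-.06,.06,.01):
    r=Q[b&(abs(Q[...,1]-y)<.005)]
    if len(r)>5: print(y.round(3),len(r),r.min(0).round(4),r.max(0).round(4))
E
```

```text
clock: 6.5
tool_pos: [0.4697, -0.078, 0.28]
ee_rot: [-3.122, -0.016, -0.234]
force: [-0.9, 0.9, -0.0]
opening: 0.0939
[ 0.46968585 -0.0779749   0.28004414] [-3.12216279 -0.01582292 -0.23433129]
btn 315 [ 0.49050076 -0.08403441  0.17456687] [ 0.48491622 -0.09563991  0.1676564 ] [ 0.49574173 -0.07260643  0.1792225 ] 348.55873015873016 239.62222222222223
tool [0.01998141 0.00311632 0.10576609] [ 0.01655534 -0.0080122   0.10086764] [0.02322862 0.01545955 0.11284256]
-0.06 241 [-0.0126 -0.06    0.1108] [ 0.0092 -0.055   0.1234]
-0.05 476 [-0.0127 -0.055   0.1081] [ 0.0092 -0.045   0.1235]
-0.04 461 [-0.0119 -0.045   0.107 ] [ 0.0092 -0.035   0.12  ]
-0.03 460 [-0.0119 -0.035   0.1054] [ 0.0092 -0.025   0.1182]
-0.02 707 [-0.0183 -0.025   0.0969] [ 0.0156 -0.015   0.1161]
-0.01 804 [-0.0184 -0.015   0.0947] [ 0.0239 -0.005   0.1154]
0.0 898 [-0.0185 -0.005   0.0916] [0.0241 0.005  0.1111]
0.01 878 [-0.0186  0.005   0.0911] [0.0241 0.015  0.1094]
0.02 709 [-0.0187  0.015   0.0893] [0.0191 0.025  0.1079]
0.03 585 [-0.0187  0.025   0.0892] [0.0156 0.035  0.1063]
0.04 639 [-0.0167  0.0351  0.0867] [0.0145 0.045  0.108 ]
0.05 610 [-0.0165  0.045   0.0844] [0.0142 0.055  0.0996]
```

View pics/w4.png

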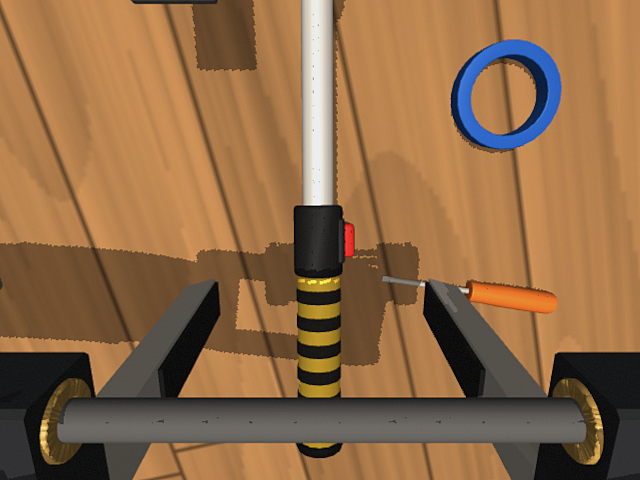

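The wrist view shows the button at (348,240) on the collar, centred between the fingers to within 4 mm. Descending and squeezing.

```bash
python3 -m crank '0 0.002 0.03 0;0 0.002 0.03 0;0 0 0.03 0;0 0 0.025 0;0 0 0.01 0;0 0 0 0'; python3 - <<'E'
from h import *
s=robot.read_state();R=rot(s["ee_rot"]);print(R.T@(np.array([.4905,-.084,.17])-s["tool_pos"]), R.T@np.array([-.232,-.957,.1736]),s["tool_pos"])
E
```

```text
clock: 7.3
tool_pos: [0.465, -0.0784, 0.1539]
ee_rot: [-3.124, -0.017, -0.232]
force: [0.3, 0.6, -0.4]
opening: 0.094
[ 0.02633405 -0.00068805 -0.01563893] [-0.00256625  0.98141503 -0.1913842 ] [ 0.46503849 -0.07839456  0.15391205]
```

```bash
python3 -m crank '0.006 0 0.003 0;0 0 0 0' ;python3 -m crank '0 0 0 0;0 0 0 0;0 0 0 0;0 0 0 0;0 0 0 0;0 0 0 0;0 0 0 0' 0.02 20; python3 -m crank '0 0 0 0;0 0 0 0'
```

```text
clock: 7.55
tool_pos: [0.4726, -0.0803, 0.1531]
ee_rot: [-3.124, -0.021, -0.232]
force: [0.6, -0.2, 1.1]
opening: 0.0939
clock: 8.43
tool_pos: [0.4706, -0.08, 0.1543]
ee_rot: [-3.125, -0.016, -0.231]
force: [1.0, -1.2, -0.1]
opening: 0.0385
clock: 8.68
tool_pos: [0.4707, -0.08, 0.1543]
ee_rot: [-3.125, -0.016, -0.231]
force: [-1.9, 0.7, 0.9]
opening: 0.0383
```

```bash
python3 -m crank '0 0 0 0;0 0 0 0' 0.02 40;  python3 -m crank '0 0.006 -0.001 0;0 0.006 -0.001 0'
```

```text
clock: 8.93
tool_pos: [0.4704, -0.08, 0.1543]
ee_rot: [-3.125, -0.015, -0.231]
force: [-1.8, -0.5, 1.3]
opening: 0.0381
clock: 9.18
tool_pos: [0.4683, -0.0886, 0.1559]
ee_rot: [-3.117, -0.016, -0.231]
force: [-0.3, 5.1, 0.8]
opening: 0.0379
```

```bash
python3 -m crank '0 0.01 -0.002 0;0 0.01 -0.002 0;0 0.01 -0.002 0;0 0.01 -0.002 0'; python3 -m crank '0 0.01 -0.002 0;0 0.01 -0.002 0;0 0 0 0'
```

```text
clock: 9.68
tool_pos: [0.4605, -0.1219, 0.162]
ee_rot: [-3.102, -0.016, -0.23]
force: [1.8, 6.0, 0.1]
opening: 0.0375
clock: 10.05
tool_pos: [0.4563, -0.1395, 0.1652]
ee_rot: [-3.095, -0.016, -0.23]
force: [-2.2, -1.6, 1.7]
opening: 0.0377
```

```bash
python3 -m crank '0 0.01 -0.002 0;0 0.01 -0.002 0;0 0 0 0'; python3 - <<'E'
from h import *
s=robot.read_state();R=rot(s["ee_rot"]);g=s["tool_pos"]-R[:,2]*.019
g0=np.array([.4704,-.08,.1543])-rot([-3.125,-.015,-.231])[:,2]*.019
print(g-g0,np.linalg.norm(g-g0))
p,d=robot.camera("wrist");cv2.imwrite("pics/w5.png",p[...,::-1])
E
```

```text
clock: 10.42
tool_pos: [0.4522, -0.1571, 0.1684]
ee_rot: [-3.089, -0.017, -0.229]
force: [-1.9, -1.5, 2.6]
opening: 0.0376
[-0.0183751  -0.07774837  0.01405165] 0.08111660069874599
```

```bash
python3 -m crank '0 0.009 -0.002 0;0 0 0 0'; python3 - <<'E'
from h import *
s=robot.read_state();R=rot(s["ee_rot"]);g=s["tool_pos"]-R[:,2]*.019
g0=np.array([.4704,-.08,.1543])-rot([-3.125,-.015,-.231])[:,2]*.019
print(g-g0,np.linalg.norm(g-g0))
E
```

```text
clock: 10.72
tool_pos: [0.4503, -0.1654, 0.1699]
ee_rot: [-3.088, -0.017, -0.229]
force: [-2.3, -1.7, 3.5]
opening: 0.0376
[-0.02032704 -0.08604992  0.01554552] 0.08977438422634836
```

```bash
python3 -m crank '0 0 0 0;0 0 0 0;0 0 0 0;0 0 0 0' 0.094 ; python3 -m crank '0 0 -0.04 0;0 0 -0.04 0;0 0 -0.04 0;0 0 0 0'; python3 - <<'E'
from h import *
s=robot.read_state();p,d=robot.camera("wrist");cv2.imwrite("pics/w6.png",cv2.resize(p[150:350,220:440,::-1],None,fx=3,fy=3))
R=rot(s["ee_rot"]);Q=cloud(p,d,robot.camera_model("wrist"),np.eye(3),np.zeros(3))
X=Q@R.T+s["tool_pos"];Z=X[...,2]
hsv=cv2.cvtColor(p,cv2.COLOR_RGB2HSV);H,S,V=[hsv[...,i].astype(int) for i in range(3)]
b=(d>0)&(Z>.14)&(Z<.26)&(abs(Q[...,0])<.04)&(abs(Q[...,1])<.06)
m=b&((H<8)|(H>172))&(S>150)&(V>70);q=X[m];print("btn",len(q),q.mean(0),Q[m].min(0),Q[m].max(0),"moved",np.linalg.norm(q.mean(0)-[.4905,-.0840,.1746]))
for y in np.arange(-.06,.06,.01):
    r=Q[b&(abs(Q[...,1]-y)<.005)]
    if len(r)>5: print(y.round(3),len(r),r.min(0).round(4),r.max(0).round(4))
E
```

```text
clock: 11.22
tool_pos: [0.4512, -0.1659, 0.1695]
ee_rot: [-3.089, -0.019, -0.229]
force: [0.2, 0.4, 0.3]
opening: 0.0742
clock: 11.72
tool_pos: [0.4463, -0.1711, 0.2913]
ee_rot: [-3.088, -0.015, -0.229]
force: [1.0, -0.0, -0.3]
opening: 0.0942
btn 330 [ 0.47032917 -0.17013114  0.19015502] [ 0.01836389 -0.01248093  0.09669337] [0.02498732 0.01114216 0.10636958] moved 0.0898186734972718
-0.06 232 [-0.0103 -0.06    0.1079] [ 0.0104 -0.055   0.1191]
-0.05 478 [-0.011  -0.055   0.1051] [ 0.0104 -0.045   0.1169]
-0.04 479 [-0.0111 -0.045   0.1022] [ 0.0112 -0.035   0.1168]
-0.03 551 [-0.0136 -0.0349  0.0947] [ 0.0143 -0.025   0.1125]
-0.02 779 [-0.0167 -0.025   0.0925] [ 0.0184 -0.015   0.1112]
-0.01 890 [-0.0167 -0.015   0.0901] [ 0.025  -0.005   0.1076]
0.0 928 [-0.0167 -0.005   0.0876] [0.025  0.005  0.1052]
0.01 844 [-0.0168  0.005   0.0852] [0.025  0.015  0.1029]
0.02 652 [-0.0168  0.015   0.0847] [0.0168 0.025  0.1007]
0.03 677 [-0.0154  0.025   0.0821] [0.0154 0.035  0.0982]
0.04 631 [-0.0154  0.035   0.0806] [0.0153 0.0449 0.0954]
0.05 690 [-0.0158  0.045   0.0767] [0.0153 0.055  0.0967]
```

View pics/w6.png

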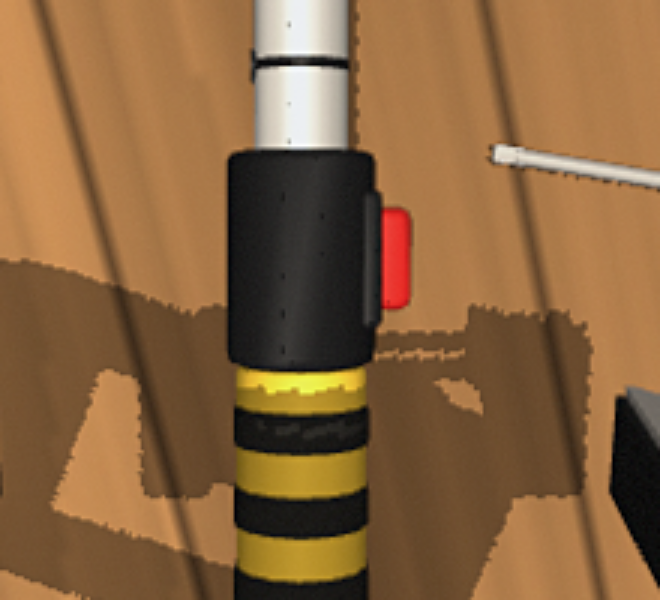

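The button is out (face 25 mm from the centre line) and has moved 89.8 mm, with one black ring at (300,62) showing. Now to the grip, 70 mm further out.

```bash
python3 -m crank '0 0.035 0 0;0 0.034 0 0;0 0 0 0'; python3 -m crank '0 0 0.03 0;0 0 0.03 0;0 0 0.025 0;0 0 0 0'; python3 - <<'E'
from h import *
from numpy import array as A
s=robot.read_state();R=rot(s["ee_rot"])
y=A([.236,.972,0]);y/=np.linalg.norm(y);x=A([y[1],-y[0],0])
btn=A([.4703,-.1701,.1902]) # visible mean, ~21mm out from axis, ~4.5 above mid
c=btn-.0215*x-A([0,0,.0045])+.07*(-y*np.cos(.1745)+A([0,0,np.sin(.1745)]))
print("grip centre",c,"shift tool",R.T@(c-(s["tool_pos"]-.019*R[:,2])))
E
```

```text
clock: 12.15
tool_pos: [0.4271, -0.2363, 0.2792]
ee_rot: [-3.082, -0.003, -0.227]
force: [0.2, 0.8, 0.5]
opening: 0.0939
clock: 12.65
tool_pos: [0.4262, -0.2257, 0.1868]
ee_rot: [-3.076, 0.006, -0.226]
force: [-0.7, -0.0, 0.4]
opening: 0.0939
grip centre [ 0.4331418  -0.23201785  0.1978531 ] shift tool [0.00812807 0.00390975 0.00762122]
```

```bash
python3 -m crank '0.008 0.004 0.007 0;0 0 0 0'; python3 -m crank '0 0 0 0;0 0 0 0;0 0 0 0;0 0 0 0;0 0 0 0;0 0 0 0;0 0 0 0;0 0 0 0' 0.015 30; python3 -m crank '0 0 0 0;0 0 0 0'
```

```text
clock: 12.9
tool_pos: [0.4344, -0.2307, 0.18]
ee_rot: [-3.076, 0.004, -0.225]
force: [0.1, -0.6, 0.5]
opening: 0.0941
clock: 13.9
tool_pos: [0.4327, -0.2313, 0.1823]
ee_rot: [-3.078, 0.008, -0.225]
force: [2.8, -0.5, -0.4]
opening: 0.0302
clock: 14.15
tool_pos: [0.4328, -0.2313, 0.1823]
ee_rot: [-3.078, 0.007, -0.225]
force: [-1.1, -0.7, 1.4]
opening: 0.0304
```

```bash
python3 -m crank '0 0.004 -0.001 0;0 0.003 0 0'; python3 -m crank '0 -0.003 0 0;0 0 0 0;0 0 0 0'; python3 - <<'E'
from h import *
s=robot.read_state();print(s["force"],s["opening"])
for n in("scene","top","wrist"):
    p,d=robot.camera(n);cv2.imwrite(f"pics/{n}7.png",p[...,::-1])
    if n=="wrist":
        R=rot(s["ee_rot"]);Q=cloud(p,d,robot.camera_model("wrist"),np.eye(3),np.zeros(3));X=Q@R.T+s["tool_pos"]
    else: X=cloud(p,d,robot.camera_model(n))
    hsv=cv2.cvtColor(p,cv2.COLOR_RGB2HSV);H,S,V=[hsv[...,i].astype(int) for i in range(3)]
    m=((H<8)|(H>172))&(S>150)&(V>70)&(d>0)&(np.linalg.norm(X-[.47,-.17,.19],axis=-1)<.03)
    q=X[m]
    if len(q): print(n,len(q),q.mean(0).round(4),((q-[.453,-.166,.186])@[.972,-.236,0]).max())
E
```

```text
clock: 14.4
tool_pos: [0.4322, -0.2333, 0.1827]
ee_rot: [-3.066, 0.008, -0.224]
force: [1.6, 10.3, 6.0]
opening: 0.0306
clock: 14.78
tool_pos: [0.4326, -0.2316, 0.1824]
ee_rot: [-3.069, 0.008, -0.224]
force: [-0.8, 0.0, 0.5]
opening: 0.03
[-0.75395703  0.04612552  0.45898837] 0.029981757590509365
scene 43 [ 0.4704 -0.1675  0.1904] 0.0218854400661213
top 78 [ 0.4716 -0.171   0.1913] 0.023211443395961272
wrist 911 [ 0.4699 -0.1716  0.1902] 0.021521907760433473
```

View pics/scene7.png

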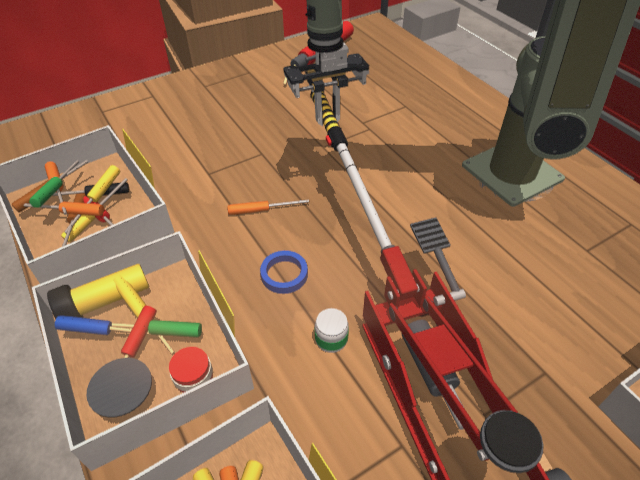

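View pics/wrist7.png

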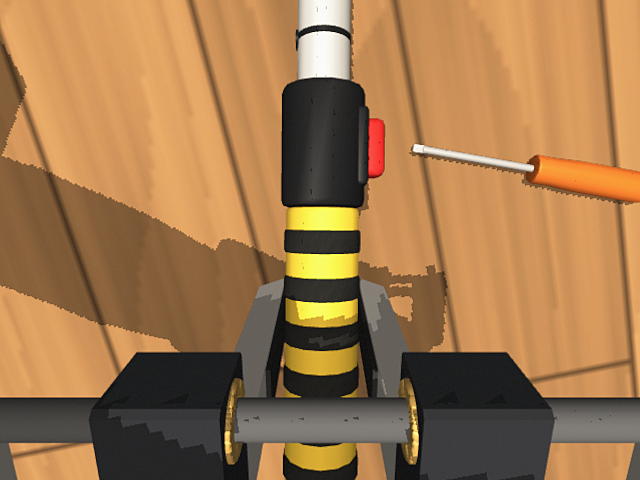

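The button is still out at (376,148), with its face about 26 mm off the axis. The fingers are closed on the grip, off the button, and a 10 N tug did not move it. The loose objects are where they were.

```bash
python3 -c "
from plant import robot
print(robot.finish_job())"
```

```text
the job is handed in; nothing more can be done
None
```

The jack is ready for pumping and the job was handed in at about 15 s on the robot's clock.

- **Pedal:** I pressed the tread until its height held at 0.077 m while the force rose to about 50 N, which is its stop. It sprang back to its original height, and the saddle stayed about 0.1 m higher.
- **Handle:** I squeezed the lock button in and drew the grip out past the first stop. By arm measurement and wrist camera it moved 89.8 mm; the second stop is at 90 mm. I let the button pop out there.
- **Last checks:**
  - The button face stands about 25–26 mm from the handle's centre line, which matches "out". The coarser 3D estimate gave 22–23 mm, measured from an approximate axis point.
  - A tug of about 10 N moved the grip only about 2 mm, including play and give, and it came back.
  - The gripper is closed on the grip with 30 N, well clear of the button. It reads 30 mm open, slightly under the 31–33 mm given for the grip.
  - In the last scene picture, the tape roll, screwdriver and grease tin are where they started.

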